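Show a waveguide section to the inspection camera

ROBOT

A 7-joint arm with a two-finger parallel gripper is mounted at the origin on the work surface. World frame = base frame: x ahead of the robot, y to its left, z up, the work surface at z = 0. Lengths are in mm, angles in rad, forces in N, time in s.
With the tool pointing down it reaches from about 425 to 950 mm from the base axis. Payload 4.7 kg.
Tool frame: the origin (TCP) lies at the very end of the fingers, on their centre line; the grasp point (between the pads) lies 19 mm behind it (manip.grasp_offset is the distance from the TCP to the grasp point, in mm); z points along the fingers, y is the line along which they close (so a half turn about z gives the same grasp; the last joint's range is limited). The gripper opens to 85 mm and grips with 20 to 120 N. Pads are 22 mm wide; open, the fingers measure 114 mm over their backs; the gripper's body (76 mm by 85 mm) begins 54 mm behind the grasp point. The pads swing forward as they close: fully open they stand 13 mm farther back than shut.
Start: joints at [1.157, 0.469, -0.049, 1.532, 0.024, 1.141, -0.082], TCP at [253.427, -625.641, 193.135] pointing down, gripper open.
Joint ranges: [-2.59, 2.59], [-0.33, 1.99], [-1.39, 1.29], [0.1, 2.45], [-1.04, 4.18], [0.21, 1.99], [-2.66, 2.66]. Speed limits (rad/s): [2.57, 2.57, 3.14, 3.14, 3.14, 3.14, 3.14].

INTERFACE

Orientations are given as a unit quaternion [w, x, y, z].
In Python, from rig import manip, vision gives the robot as it stands.
- The arm moves only by the tool servo_tool, never from a script. Its argument "increments" is a list that holds one entry, the list of rows, each a list of 7 numbers: the opening, from 0 (shut) to 1 (fully open), then the shift along the tool's x, y, z each as a share of 80 mm, from -1 to 1, then the turn, a rotation vector about the tool's x, y, z each as a share of 8 degrees, from -1 to 1. A call has 1 to 10 rows; each row shifts and turns the commanded pose from where the row before left it, along the tool's axes as they then stand; what a row does not reach is not made up. A row lasts 1/10 s, in which the tool goes at most 50 mm and 8.59 degrees, less where a joint would pass 70% of its speed; a pose out of reach is approached as far as the arm can. A call with a number of a shift or a turn outside -1 to 1 is refused whole. A call with a gripper value outside its range is refused whole. The fingers move at their own pace and stop on an object; "squeeze" is the grip in N (left out, the last holds). Time passes only in rows, so rows that do not move let the fingers close. It gives the time, the measured TCP pose, the force, the opening and the grip force at its end, in the units of the state.
- manip.get_obs(): the state, without advancing time (a new reading comes with each control period).
- vision.capture(name): name is "side" or "top"; returns a dict with "color" (400x640x3 uint8, red, green, blue), "camera_matrix" (3x3 intrinsics, pixels), "world_to_cam" (4x4, takes a point from world to camera coordinates). Camera axes: x right, y down, z forward; pixel columns grow to the right and rows downward; lengths in mm; the calibration is good to about 2 mm. A picture is of the moment at which its call begins. There is no depth.
- manip.close_job(): hands the job in; it is judged then, once.
The state is a dict: "clock": time; "q": joint angles; "joint_vel": joint speeds; "joint_torque": joint torques, N m; "position": TCP position; "tool_rot": TCP orientation; "wrist_force": force on the tool from outside, world axes, zero at the start; "torque": the same for the moment, N m; "opening": finger opening in mm; "gripper_force": force on a finger pad.
Only numpy, scipy, OpenCV 4.12 (cv2) and the standard library are available. Lean on these libraries where they do the work, as an engineer would, in place of code of your own. Each camera call takes 0.05 s, during which the arm holds its last target. There are 200 camera calls.

TASK

Take the copper waveguide section (not the silver one) from the rack: draw it along its channel, still down on the rack's floor, until it is out from under the yellow keeper bar, and only then lift it. Hold it up to the inspection camera with either open end squarely facing the lens, that end's centre straight in front of the lens and 7 cm from the glass, in line with the camera's downward-slanting view and not rolled about it (the wide sides of the tube lie flat across the camera's width). Finish while still gripping it there, steady and with nothing else supporting it; never touch the camera or its stand, and leave everything else where it lies.

Things in the scene. Friction and masses are not known exactly. Their poses are not given: they have to be found in the camera images.
- copper_guide_centre (a point): Centre of the copper waveguide section to be shown, about 0.3 kg: a straight copper tube 110 mm long (x), 32 mm wide (y), 16 mm high (z), with a brass flange 48 x 48 x 6 mm on each end; 120 mm long over all. It starts on its flanges in one of the rack's channels, +x under the keeper bar, this centre 36 mm above the table. Grip the bare tube from above, across its width.
- copper_guide_end_a (a point): Centre of the outer face of the copper section's +x flange (a black rectangle marks the bore), 60 mm from its centre
- copper_guide_end_b (a point): Centre of the outer face of its -x flange, 60 mm from its centre the other way
- copper_guide: The copper section itself; this origin is at the middle of its underside, 24 mm below its centre
- rack: Fixed black rack, 190 mm (x) by 200 mm (y), origin at the middle of its underside, x away from the robot. Floor 12 mm thick. Two channels along x at y = +50 and -50 mm, 51 mm wide between strips 5 mm wide whose tops are 17 mm above the table; open towards -x. A section starts with its centre at x = 14 to 22 mm, is clear of the bar at x below -1 mm; draw it to between -10 and -30 mm.
- keeper_bar (a point): Middle of the underside of the yellow bar that bridges both channels at the rack's far end, 63 mm above the table (3 mm above the flanges): 36 mm deep along the rack's x (59 to 95 mm from the rack's origin), 200 mm long, 6 mm thick, on posts 14 mm wide at its middle and both ends. End stops behind it, from x = 89 mm.
- silver_guide_centre (a point): Centre of a second section of the same size and shape, all bare aluminium, in the other channel: leave it alone
- camera_stand: Fixed stand of the inspection camera: steel base 130 x 130 x 12 mm, origin at the middle of its underside, with a 20 mm post, 372 mm tall, 30 mm behind the origin (+x). It carries the camera at a height and downward tilt that differ each time.
- lens (a point): Centre of the front glass of the camera: white body 46 x 46 x 50 mm, black barrel 34 mm across with a 42 mm silver collar. Axes are the camera's: it looks along its own -x (roughly towards the robot, slanting down by 0.2 to 0.45 rad), y lies level across its width, z is its up.
- focus (a point): Point in the air on the camera's line of sight, 70 mm in front of the glass, where the end's centre is to be; same axes as the lens (x points from here to the lens).
- adapter: Bystander: brass coax-to-waveguide adapter, 58 x 48 x 53 mm, origin under its square flange
- load_a: Bystander: small black and brass terminator standing up, 18 mm across, 34 mm tall, origin under it
- load_b: Bystander: another such terminator
- hex_key: Bystander: L-shaped steel hex key, 90 x 28 x 6 mm, lying flat
- wrench: Bystander: steel wrench 160 mm long, lying flat
Mind the look-alikes: they are no part of the job. Leave any purple or red look-alike of the copper_guide alone.

How it is judged:
By the outcome, as a careful person would: the job done as asked, in the order asked, and still so for the second after the job is handed in, while the arm keeps its last pose, push and grip.
It also fails if it takes over 45 s, if anything falls off the work surface, if the arm or the gripper's body presses on something with over 40 N, if the wrist force passes 120 N, or if a joint passes its speed limit or range.

## Working session

There is one attempt and no reset: what is moved stays moved. The work goes in short steps, Python scripts to look and compute and a tool call to move; the robot and the scene stay as the last step left them, time stands still between calls to the robot, and variables do not carry over. Pictures are saved under pics/ and viewed, at most 10 in all, crops included, and the job is handed in when it is done.

Besides the shell and the picture viewer there is one more tool, called after "Request:" as a command line: name --argument value ..., lists and objects as JSON in quotes. servo_tool: Moves the arm, as the interface text tells. Its arguments: {"type":"object","properties":{"increments":{"type":"array"},"squeeze":{"type":"number"}},"required":["increments"]}

```bash
mkdir -p pics
python3 - <<'E'
from rig import manip, vision
import cv2,numpy as np
for n in("side","top"):
    d=vision.capture(n); cv2.imwrite(f"pics/{n}0.png",d["color"][:,:,::-1]); np.savez(f"pics/{n}0.npz",**d)
    print(n,d["camera_matrix"].tolist(),np.round(d["world_to_cam"],4).tolist())
o=manip.get_obs();print(o, manip.grasp_offset)
E
```

```text
side [[508.65759070663125, 0.0, 323.82917007742395], [0.0, 508.65759070663125, 187.92191016911448], [0.0, 0.0, 1.0]] [[-0.9794, -0.2021, -0.0, 567.1864], [-0.1115, 0.5403, -0.834, 213.3975], [0.1685, -0.8168, -0.5517, 1212.2587], [0.0, 0.0, 0.0, 1.0]]
top [[460.15939026914396, 0.0, 325.90584599309557], [0.0, 460.15939026914396, 198.21441323799746], [0.0, 0.0, 1.0]] [[-0.0037, -0.9999, -0.0106, -26.5039], [-0.9973, 0.0044, -0.0735, 574.8808], [0.0736, 0.0103, -0.9972, 1391.3722], [0.0, 0.0, 0.0, 1.0]]
{'clock': 0.1, 'q': array([ 1.15708771,  0.46939575, -0.04863503,  1.53358801,  0.02408018,
        1.14101893, -0.08229463]), 'joint_vel': array([-0.00023799, -0.0012342 , -0.00031381, -0.00295513, -0.00010553,
       -0.00284315,  0.00025797]), 'joint_torque': array([ 8.17879427e-04, -5.11516178e+01, -4.68457479e-02, -2.38390392e+01,
        1.07964894e-02,  4.40887234e-03, -1.31029319e-05]), 'position': array([ 253.19254352, -625.05725676,  192.13724648]), 'tool_rot': array([-8.93064268e-04,  9.81540969e-01,  1.91249820e-01, -1.88634939e-04]), 'wrist_force': array([ 0.24888138,  0.20776623, -0.48604943]), 'torque': array([-0.06332366, -0.02710535, -0.00125412]), 'gripper_force': 0.0, 'opening': 85.18925393933829} 18.700000000000003
```

View pics/side0.png

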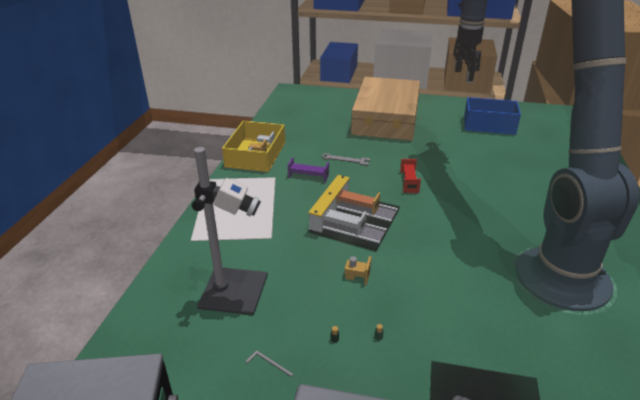

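View pics/top0.png

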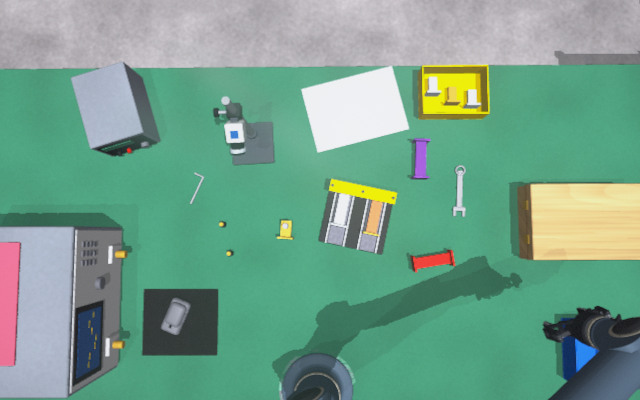

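The side view shows the rack at about (350,212) with the copper section at (357,200), and the camera head at (237,199) on its post. The top view shows the rack at (358,217), the copper section at (374,218), and the camera at (235,137) with its lens at the lower end. Next I'll enlarge both areas.

Run:
```python
import cv2,numpy as np
t=cv2.imread("pics/top0.png");s=cv2.imread("pics/side0.png")
R=lambda im,x,y,w,h:cv2.resize(im[y:y+h,x:x+w],(400,300),interpolation=cv2.INTER_CUBIC)
a=np.hstack([R(t,310,170,100,90) if 0 else R(t,308,175,100,75),R(t,205,93,80,60)])
b=np.hstack([R(s,305,170,100,75),R(s,185,170,80,60)])
cv2.imwrite("pics/crop0.png",np.vstack([a,b]))
```

```text
(no output)
```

View pics/crop0.png

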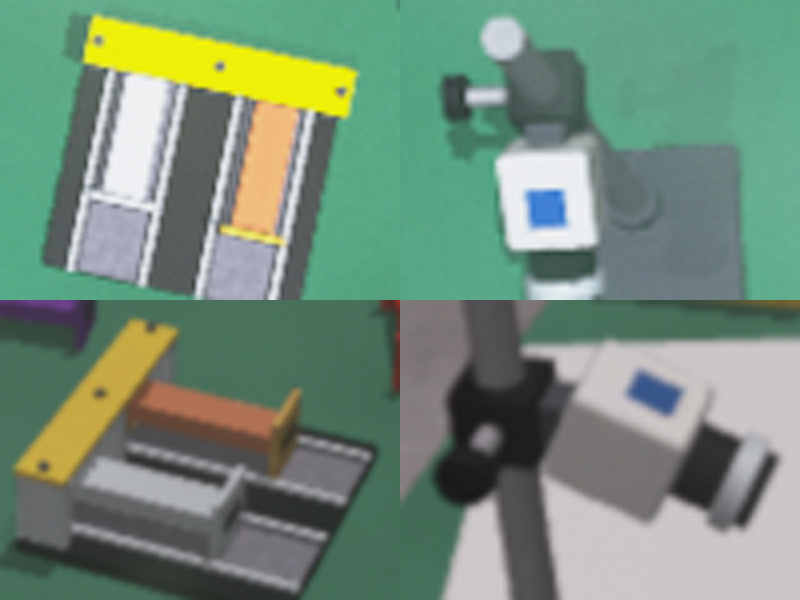

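The crops show the copper section in the right-hand channel (seen from above), with its -x flange edge at about top pixel (371,233). The camera's white body, barrel and collar are visible in both views. I'll measure the rack and copper now and enlarge the camera with pixel ticks.

```bash
cat > h.py <<'E'
import numpy as np,cv2
V={n:dict(np.load(f"pics/{n}0.npz")) for n in("side","top")}
def ray(n,uv,d=None):
    d=d or V[n]; K=d["camera_matrix"];T=d["world_to_cam"];R=T[:3,:3]
    v=R.T@np.linalg.inv(K)@[uv[0],uv[1],1]; return -R.T@T[:3,3], v/np.linalg.norm(v)
def onplane(n,uv,z,d=None):
    c,v=ray(n,uv,d); return c+v*(z-c[2])/v[2]
def tri(a,b,da=None,db=None):
    c1,v1=ray("side",a,da);c2,v2=ray("top",b,db)
    s=np.linalg.lstsq(np.c_[v1,-v2],c2-c1,rcond=None)[0]
    p,q=c1+s[0]*v1,c2+s[1]*v2; return (p+q)/2,np.linalg.norm(p-q)
def proj(n,p,d=None):
    d=d or V[n];q=d["camera_matrix"]@(d["world_to_cam"]@np.r_[p,1])[:3];return q[:2]/q[2]
E
python3 - <<'E'
from h import *
np.set_printoptions(precision=1,suppress=True)
im=V["top"]["color"];hsv=cv2.cvtColor(im,cv2.COLOR_RGB2HSV)
def rect(lo,hi,roi,z):
    m=cv2.inRange(hsv,lo,hi);k=np.zeros_like(m);x,y,w,h=roi;k[y:y+h,x:x+w]=m[y:y+h,x:x+w]
    c=max(cv2.findContours(k,0,1)[0],key=cv2.contourArea); pts=cv2.boxPoints(cv2.minAreaRect(c))
    P=np.array([onplane("top",p,z)[:2] for p in pts]);r=cv2.minAreaRect(np.float32([onplane("top",p,z)[:2] for p in c[:,0]]))
    print(cv2.contourArea(c),pts.tolist(),"\n",P,r); return P
rect((25,150,150),(35,255,255),(320,170,90,45),69)
rect((8,70,150),(20,200,255),(355,190,40,50),44)
rect((21,100,120),(30,255,255),(355,220,30,20),60)
def crop(n,x,y,w,h,s=9):
    c=cv2.resize(V[n]["color"][y:y+h,x:x+w,::-1],None,fx=s,fy=s,interpolation=cv2.INTER_CUBIC)
    for i in range(0,w,5):
        cv2.line(c,(i*s,0),(i*s,8 if i%10 else 16),(0,0,255),1)
        if i%10==0: cv2.putText(c,str(x+i),(i*s+2,16),0,.4,(0,0,255))
    for j in range(0,h,5):
        cv2.line(c,(0,j*s),(8 if j%10 else 16,j*s),(0,0,255),1)
        if j%10==0 and j: cv2.putText(c,str(y+j),(2,j*s+12),0,.4,(0,0,255))
    return c
o=np.zeros((594,800,3),np.uint8);a=crop("side",210,170,56,50);b=crop("top",220,95,32,65)
o[:a.shape[0],:a.shape[1]]=a;o[:b.shape[0],506:506+b.shape[1]]=b
cv2.imwrite("pics/cam0.png",o)
E
```

```text
727.5 [[328.1087341308594, 190.23342895507812], [330.5915222167969, 178.44033813476562], [396.7639465332031, 192.37136840820312], [394.2811584472656, 204.16445922851562]] 
 [[ 595.   -36. ]
 [ 630.1  -43.5]
 [ 587.7 -239.3]
 [ 552.7 -231.5]] ((591.3525390625, -137.60401916503906), (200.2626953125, 35.897727966308594), 77.76215362548828)
310.0 [[365.20562744140625, 231.1043243408203], [371.28985595703125, 199.6690216064453], [382.04815673828125, 201.7512664794922], [375.96392822265625, 233.1865692138672]] 
 [[ 473.6 -146.6]
 [ 568.1 -165.9]
 [ 561.6 -198.2]
 [ 467.2 -178.8]] ((517.629150390625, -172.43939208984375), (32.81486892700195, 96.2474365234375), 78.37560272216797)
15.5 [[362.7059020996094, 232.17648315429688], [363.1764831542969, 230.29412841796875], [378.2353210449219, 234.058837890625], [377.7647399902344, 235.94119262695312]] 
 [[ 470.4 -138. ]
 [ 476.  -139.5]
 [ 464.7 -184. ]
 [ 459.1 -182.5]] ((467.5446472167969, -160.9850311279297), (45.889461517333984, 5.745171546936035), 75.75926208496094)
```

View pics/cam0.png

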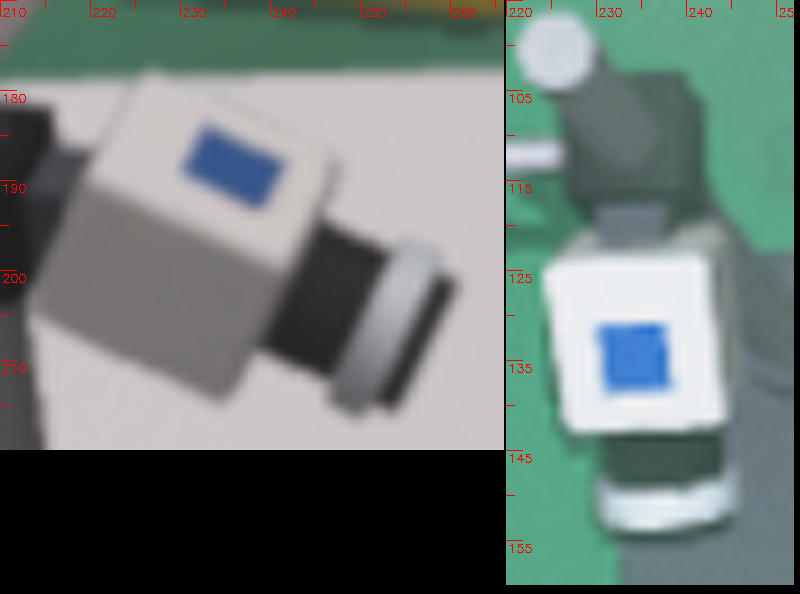

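The picture shows the camera's top-face corners. In the side view they are at about (226,177.5), (247,187), (241,200) and (218.5,190), with the lens rim around (257,208). In the top view they are at about (224,123.5), (242,123), (244.5,142) and (226.5,142.5). I'll refine the edges and triangulate.

```bash
cat > cam.py <<'E'
from h import *
np.set_printoptions(precision=4,suppress=True)
S=lambda u,v:np.array([210+u/9-.5,170+v/9-.5]);T=lambda u,v:np.array([220+(u-506)/9-.5,95+v/9-.5])
s=dict(A=S(148,72),B=S(338,158),C=S(282,272),D=S(80,182));E=S(225,402);F=S(30,305)
t=dict(A=T(706,254),B=T(728,424),C=T(566,432),D=T(544,260))
def refine(n,a,b):
    g=V[n]["color"].astype(np.float32); e=b-a;nn=np.array([-e[1],e[0]])/np.linalg.norm(e);o=np.arange(-2.25,2.3,.25)
    P=[]
    for f in np.linspace(.2,.8,25):
        q=(a+f*e)+o[:,None]*nn
        pr=cv2.remap(g,q[:,0].astype(np.float32)[:,None],q[:,1].astype(np.float32)[:,None],1)[:,0].sum(1)
        w=np.diff(pr);w=np.abs(w)-.25*np.abs(w).max();w[w<0]=0
        P.append(a+f*e+nn*(w@(o[1:]+o[:-1])/2/w.sum()))
    P=np.float32(P);vx,vy,x,y=cv2.fitLine(P,cv2.DIST_HUBER,0,.01,.01).ravel()
    l=np.array([vy,-vx,vx*y-vy*x]) ; return l,np.std(P@l[:2]+l[2])
def rq(n,p):
    L={}
    for a,b in("AB","BC","CD","DA"):
        L[a+b],sd=refine(n,p[a],p[b]);print(n,a+b,"resid",round(float(sd),2))
    c={}
    for k,(e,f) in dict(A=("DA","AB"),B=("AB","BC"),C=("BC","CD"),D=("CD","DA")).items():
        x=np.cross(L[e],L[f]);c[k]=x[:2]/x[2];print(k,p[k],c[k])
    return c
def pose(s,t):
    P={k:tri(s[k],t[k]) for k in "ABCD"}
    X=np.array([P[k][0] for k in "ABCD"]);print("gaps",[round(float(P[k][1]),1) for k in "ABCD"])
    for a,b in((0,1),(3,2),(0,3),(1,2)):print("ABCD"[a]+"ABCD"[b],round(float(np.linalg.norm(X[a]-X[b])),1),end=" ")
    # camera frame: x backward, y, z up. lens looks -x. D back-near(+y)
    M=np.array([[25,-23,23],[-25,-23,23],[-25,23,23],[25,23,23.]])  # A,B,C,D about body centre
    mx,mm=X.mean(0),M.mean(0);U,_,Vt=np.linalg.svd((X-mx).T@(M-mm));D=np.diag([1,1,np.linalg.det(U@Vt)]);R=U@D@Vt
    bc=mx-R@mm; fw=-R[:,0]
    print("\nR\n",R,"\nbody",bc,"yaw x",np.arctan2(R[1,0],R[0,0]),"tilt",np.arcsin(-fw[2]),"roll",R[2,1],"resid",np.abs((X-mx)-(M-mm)@R.T).max())
    return R,bc
if __name__=="__main__":
    print("by eye");pose(s,t)
    s2,t2=rq("side",s),rq("top",t);print("refined");R,bc=pose(s2,t2)
    rim=(S(455,285)+S(392,408))/2;c,v=ray("side",rim)
    q=np.linalg.lstsq(np.c_[v,R[:,0]],bc-c,rcond=None)[0]
    print("lens dist from body centre",q[1],"lens",bc-R[:,0]*q[1],"gap",np.linalg.norm(c+v*q[0]-(bc-R[:,0]*q[1])))
E
python3 cam.py
```

```text
by eye
gaps [0.4, 1.4, 0.7, 0.6]
AB 47.3 DC 48.1 AD 45.1 BC 45.7 
R
 [[ 0.9139 -0.0487 -0.4029]
 [ 0.045   0.9988 -0.0186]
 [ 0.4033 -0.0011  0.915 ]] 
body [731.3272 200.0409 266.4757] yaw x 0.049163668984578704 tilt 0.41517092934205235 roll -0.0011045863942426546 resid 1.4413396409006758
side AB resid 0.9
side BC resid 0.18
side CD resid 0.04
side DA resid 0.21
A [225.9444 177.5   ] [226.886  174.8091]
B [247.0556 187.0556] [245.6557 191.206 ]
C [240.8333 199.7222] [241.6174 199.8653]
D [218.3889 189.7222] [218.6671 189.2145]
top AB resid 0.13
top BC resid 0.08
top CD resid 0.12
top DA resid 0.1
A [241.7222 122.7222] [241.5614 122.2662]
B [244.1667 141.6111] [244.1144 142.4141]
C [226.1667 142.5   ] [226.2298 142.5331]
D [223.7222 123.3889] [223.4105 123.2814]
refined
gaps [2.3, 4.6, 0.7, 1.3]
AB 53.3 DC 49.1 AD 46.7 BC 44.2 
R
 [[ 0.8359 -0.0571 -0.5459]
 [ 0.0207  0.9971 -0.0727]
 [ 0.5485  0.0494  0.8347]] 
body [734.3272 201.5895 267.8842] yaw x 0.024746209116299586 tilt 0.580561861762968 roll 0.04944253759484257 resid 3.6444970119387037
lens dist from body centre 60.887135304337825 lens [683.4317 200.3297 234.4879] gap 10.71278399523381
```

The side AB edge has too little contrast and refined badly. I'll use only the strong edges, where each edge's viewing plane constrains yaw and tilt.

```bash
cat > cam2.py <<'E'
from cam import *
from scipy.optimize import least_squares
def Rm(y,t):
    cy,sy,ct,st=np.cos(y),np.sin(y),np.cos(t),np.sin(t)
    return np.array([[cy*ct,-sy,-cy*st],[sy*ct,cy,-sy*st],[st,0,ct]])
ed=[("side",s["D"],s["C"],0),("side",F,E,0),("top",t["A"],t["B"],0),("top",t["D"],t["C"],0),("top",t["B"],t["C"],1),("top",t["D"],t["A"],1),
 ("side",s["B"],s["C"],1),("side",s["A"],s["D"],1),("side",s["D"],F,2),("side",s["C"],E,2)]
N=[]
for n,a,b,k in ed:
    l,sd=refine(n,a,b);d=V[n];nn=d["world_to_cam"][:3,:3].T@d["camera_matrix"].T@l;N.append((nn/np.linalg.norm(nn),k,np.linalg.norm(b-a)*.6/max(sd,.1)/50,l,sd))
r=least_squares(lambda p:[w*(n@Rm(*p)[:,k]) for n,k,w,_,_ in N],[.05,.4],loss="soft_l1",f_scale=.02)
R=Rm(*r.x);print("yaw,tilt",r.x,"res",[(k,round(float(n@R[:,k]),3),round(float(sd),2)) for n,k,w,_,sd in N])
# body centre: faces' edges lie in known planes: edge plane distance
loc=[(0,23,23),(0,23,-23),(0,-23,23),(0,23,23),(-25,0,23),(25,0,23),(-25,0,23),(25,0,23),(25,23,0),(-25,23,0)]
A=[];B=[]
for (n,k,w,_,_),(c,_,_,_),m in zip(N,ed,loc):
    cc=ray(c,(0,0))[0];A.append(n*w);B.append(w*n@(cc-R@np.array(m)))
A=np.array(A);B=np.array(B);bc=np.linalg.lstsq(A,B,rcond=None)[0];print("body",bc,"mm res",((A@bc-B)/[x[2] for x in N]).round(1))
for nm,rim in(("rim",(S(455,285)+S(392,408))/2),("collarfront",(S(442,262)+S(357,415))/2)):
    c,v=ray("side",rim);q=np.linalg.lstsq(np.c_[v,R[:,0]],bc-c,rcond=None)[0]
    L=bc-R[:,0]*q[1];print(nm,"dist",q[1],L,"gap",np.linalg.norm(c+v*q[0]-L),"topproj",proj("top",L))
    lens=L if nm=="rim" else lens
print("camside centre",ray("side",(0,0))[0], "focus",lens-70*R[:,0])
E
python3 cam2.py|grep -v resid
```

```text
yaw,tilt [0.0566 0.4373] res [(0, -0.001, 0.04), (0, 0.01, 0.09), (0, 0.001, 0.13), (0, 0.007, 0.12), (1, -0.055, 0.08), (1, -0.006, 0.1), (1, 0.014, 0.18), (1, 0.012, 0.21), (2, 0.03, 0.09), (2, -0.004, 0.13)]
body [730.6555 199.6701 269.0736] mm res [ 1.5 -1.6  0.5 -0.2 -0.1 -0.5 -0.5  1.1  0.4  0.4]
rim dist 58.60300328261695 [677.6533 196.6655 244.2534] gap 0.3131472868780932 topproj [238.3621 152.9468]
collarfront dist 52.97896645644153 [682.7398 196.9538 246.6353] gap 0.941147310744428 topproj [238.0884 150.8555]
camside centre [374.9745 989.5097 846.8027] focus [614.3432 193.0765 214.6061]
```

```bash
cat > plan.py <<'E'
import sys,numpy as np
from rig import manip
from scipy.spatial.transform import Rotation as Ro
from h import *
np.set_printoptions(precision=3,suppress=True)
def down(yaw): c,s=np.cos(yaw),np.sin(yaw);return np.array([[c,s,0],[s,-c,0],[0,0,-1.]])
def cur():
    o=manip.get_obs();q=o["tool_rot"];return o,np.array(o["position"]),Ro.from_quat([q[1],q[2],q[3],q[0]]).as_matrix()
def go(P,R=None):
    o,p,C=cur();R=C if R is None else R
    rv=Ro.from_matrix(C.T@R).as_rotvec()
    print("turn deg",np.degrees(rv),"shares of 8",np.degrees(rv)/8);D=np.array(P)-p
    print("shift shares(after turn)",R.T@D/80,"(before turn)",C.T@D/80)
E
python3 -c "
from plan import *
go([523,-173.5,140],down(-.2134))"
```

```text
turn deg [-0.101  0.033 34.278] shares of 8 [-0.013  0.004  4.285]
shift shares(after turn) [ 2.101 -6.231  0.652] (before turn) [ 5.245 -3.964  0.659]
```

Request:
servo_tool --increments '[[[1, 0, 0, 0, 0, 0, 0.714], [1, 0, 0, 0, 0, 0, 0.714], [1, 0, 0, 0, 0, 0, 0.714], [1, 0, 0, 0, 0, 0, 0.714], [1, 0, 0, 0, 0, 0, 0.714], [1, 0, 0, 0, 0, 0, 0.714], [1, 0.13, -0.39, 0.04, 0, 0, 0], [1, 0.13, -0.39, 0.04, 0, 0, 0], [1, 0.13, -0.39, 0.04, 0, 0, 0], [1, 0.13, -0.39, 0.04, 0, 0, 0]]]'

```text
clock: 1.1
position: [320.9, -511.0, 179.7]
tool_rot: [-0.0, 0.994, -0.107, -0.0]
wrist_force: [0.1, -0.2, -0.2]
opening: 85.6
gripper_force: 0.0
```

Request:
servo_tool --increments '[[[1, 0.13, -0.39, 0.04, 0, 0, 0], [1, 0.13, -0.39, 0.04, 0, 0, 0], [1, 0.13, -0.39, 0.04, 0, 0, 0], [1, 0.13, -0.39, 0.04, 0, 0, 0], [1, 0.13, -0.39, 0.04, 0, 0, 0], [1, 0.13, -0.39, 0.04, 0, 0, 0], [1, 0.13, -0.39, 0.04, 0, 0, 0], [1, 0.13, -0.39, 0.04, 0, 0, 0], [1, 0.13, -0.39, 0.04, 0, 0, 0], [1, 0.13, -0.39, 0.04, 0, 0, 0]]]'

```text
clock: 2.1
position: [488.4, -228.3, 147.9]
tool_rot: [-0.0, 0.994, -0.106, -0.0]
wrist_force: [0.2, 0.2, -0.1]
opening: 85.7
gripper_force: 0.0
```

Request:
servo_tool --increments '[[[1, 0.13, -0.39, 0.04, 0, 0, 0], [1, 0.13, -0.39, 0.04, 0, 0, 0], [1, 0, 0, 0, 0, 0, 0], [1, 0, 0, 0, 0, 0, 0]]]'

```text
clock: 2.5
position: [521.6, -172.4, 141.4]
tool_rot: [0.0, 0.994, -0.106, -0.001]
wrist_force: [-0.3, -0.5, 0.8]
opening: 85.3
gripper_force: 0.0
```

```bash
python3 -c "
from plan import *
o,p,C=cur();print(p,o['q'],o['clock'])
go([523,-173.5,80],down(-.2134))"
```

```text
[ 521.588 -172.36   141.445] [ 0.347  0.323 -0.129  1.885  0.051  0.937 -1.589] 2.5
turn deg [0.011 0.061 0.111] shares of 8 [0.001 0.008 0.014]
shift shares(after turn) [0.02  0.01  0.768] (before turn) [0.021 0.01  0.768]
```

Request:
servo_tool --increments '[[[1, 0.02, 0.01, 0.2, 0, 0, 0.014], [1, 0, 0, 0.2, 0, 0, 0], [1, 0, 0, 0.2, 0, 0, 0], [1, 0, 0, 0.2, 0, 0, 0], [1, 0, 0, 0.1, 0, 0, 0], [1, 0, 0, 0, 0, 0, 0]]]'

```text
clock: 3.1
position: [521.7, -175.1, 68.9]
tool_rot: [0.0, 0.994, -0.108, -0.001]
wrist_force: [0.2, -1.0, 0.3]
opening: 85.7
gripper_force: 0.0
```

Run:
```python
from plan import *
from rig import vision
o,p,C=cur();print(p,o['wrist_force'])
a=vision.capture("side")["color"][150:250,290:420,::-1];b=vision.capture("top")["color"][165:265,310:420,::-1]
f=lambda im:cv2.resize(im,(400,int(im.shape[0]*400/im.shape[1])),interpolation=cv2.INTER_CUBIC)
a,b=f(a),f(b);h=min(len(a),len(b));cv2.imwrite("pics/g1.png",np.hstack([a[:h],b[:h]]))
go([523,-173.5,19.5],down(-.2134))
```

```text
[ 521.694 -175.144   68.881] [ 0.184 -0.955  0.273]
turn deg [ 0.02  -0.034 -0.172] shares of 8 [ 0.002 -0.004 -0.021]
shift shares(after turn) [-0.006 -0.016  0.636] (before turn) [-0.007 -0.017  0.636]
```

View pics/g1.png

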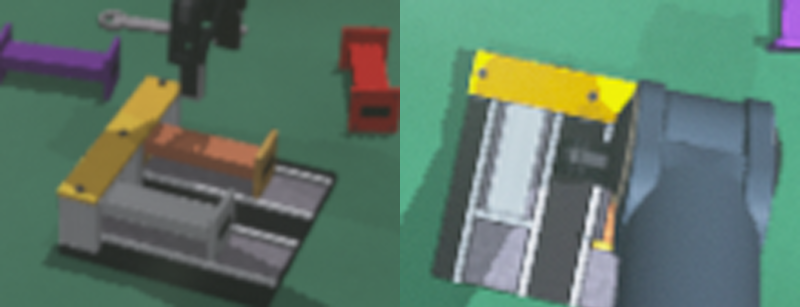

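The side view shows the open fingers at crop (192,85), above and astride the copper tube and clear of the bar. I'll descend and close.

Request:
servo_tool --increments '[[[1, 0, -0.016, 0.15, 0, 0, -0.02], [1, 0, 0, 0.15, 0, 0, 0], [1, 0, 0, 0.15, 0, 0, 0], [1, 0, 0, 0.12, 0, 0, 0], [1, 0, 0, 0.06, 0, 0, 0], [1, 0, 0, 0, 0, 0, 0]]]'

```text
clock: 3.8
position: [522.8, -172.7, 18.5]
tool_rot: [-0.0, 0.994, -0.106, -0.001]
wrist_force: [0.5, 0.0, 0.6]
opening: 85.4
gripper_force: 0.0
```

Request:
servo_tool --increments '[[[0, 0, 0, 0, 0, 0, 0], [0, 0, 0, 0, 0, 0, 0], [0, 0, 0, 0, 0, 0, 0], [0, 0, 0, 0, 0, 0, 0], [0, 0, 0, 0, 0, 0, 0], [0, 0, 0, 0, 0, 0, 0], [0, 0, 0, 0, 0, 0, 0], [0, 0, 0, 0, 0, 0, 0]]]' --squeeze 70

```text
clock: 4.6
position: [523.4, -172.9, 19.5]
tool_rot: [0.0, 0.994, -0.106, 0.0]
wrist_force: [1.0, 0.5, -0.2]
opening: -0.4
gripper_force: 0.0
```

Run:
```python
from plan import *
o,p,C=cur();print(p,C,o['wrist_force'],o['torque'])
```

```text
[ 523.419 -172.864   19.527] [[ 0.978 -0.211  0.   ]
 [-0.211 -0.978 -0.   ]
 [ 0.     0.    -1.   ]] [ 1.033  0.476 -0.227] [ 0.009 -0.045 -0.012]
```

Run:
```python
from rig import vision
import cv2,numpy as np
a=vision.capture("side")["color"][140:250,290:420,::-1];b=vision.capture("top")["color"][155:265,310:440,::-1]
f=lambda im:cv2.resize(im,(400,338),interpolation=cv2.INTER_CUBIC)
cv2.imwrite("pics/g2.png",np.hstack([f(a),f(b)]))
```

```text
(no output)
```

View pics/g2.png

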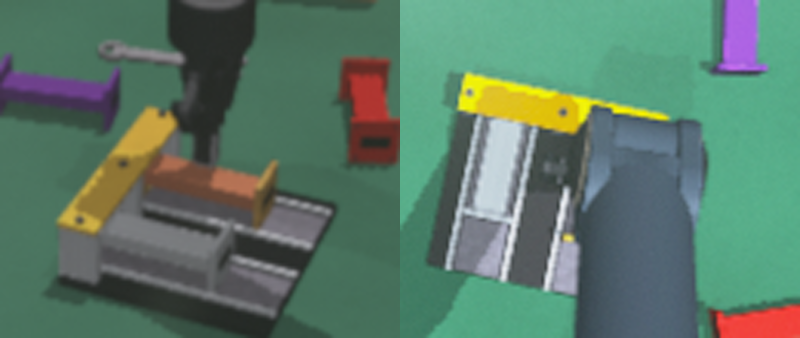

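Run:
```python
from plan import *
o,p,C=cur();K=338/110
for nm,q in (("tcp",p),("tcp+60",p+[0,0,60]),("tube top centre",[523,-173.5,44]),("tube -y40",[515,-212,20])):
    a=proj("side",q);b=proj("top",q);print(nm,a,b,"crop",(a-[290,140])*400/130,(b-[310,155])*400/130)
for nm,uv in(("silver",(343,210)),):print(onplane("top",uv,44))
# copper from the side picture: top face of tube
hsv=cv2.cvtColor(V["side"]["color"],cv2.COLOR_RGB2HSV);m=cv2.inRange(hsv,(5,100,100),(14,220,255))[180:220,330:390]
ys,xs=np.nonzero(m);print(len(xs),xs.mean()+330,ys.mean()+180,onplane("side",(xs.mean()+330,ys.mean()+180),42))
```

```text
tcp [355.646 204.067] [373.003 214.777] crop [201.988 197.13 ] [193.856 183.93 ]
tcp+60 [356.399 186.239] [374.876 214.007] crop [204.305 142.274] [199.618 181.56 ]
tube top centre [356.127 196.769] [373.976 214.602] crop [203.468 174.672] [196.848 183.391]
tube -y40 [360.605 196.543] [385.874 217.465] crop [217.246 173.978] [233.457 192.2  ]
[537.244 -80.445  44.   ]
303 355.7986798679868 197.65346534653466 [ 523.611 -171.899   42.   ]
```

Run:
```python
from plan import *
from rig import vision
print("start tcp proj",proj("side",[253.2,-625.1,192.1]),proj("top",[253.2,-625.1,192.1]))
d=vision.capture("side");t=vision.capture("top");print(np.abs(d["world_to_cam"]-V["side"]["world_to_cam"]).max())
f=lambda im,x,y,w,h:cv2.resize(im[y:y+h,x:x+w,::-1],(400,300),interpolation=cv2.INTER_CUBIC)
s0,t0=V["side"]["color"],V["top"]["color"]
cv2.imwrite("pics/g3.png",np.vstack([np.hstack([f(s0,430,40,80,60),f(t0,520,295,80,60)]),np.hstack([f(d["color"],320,165,80,60),f(t["color"],340,185,80,60)])]))
```

```text
start tcp proj [460.379  92.047] [552.034 314.19 ]
0.0
```

View pics/g3.png

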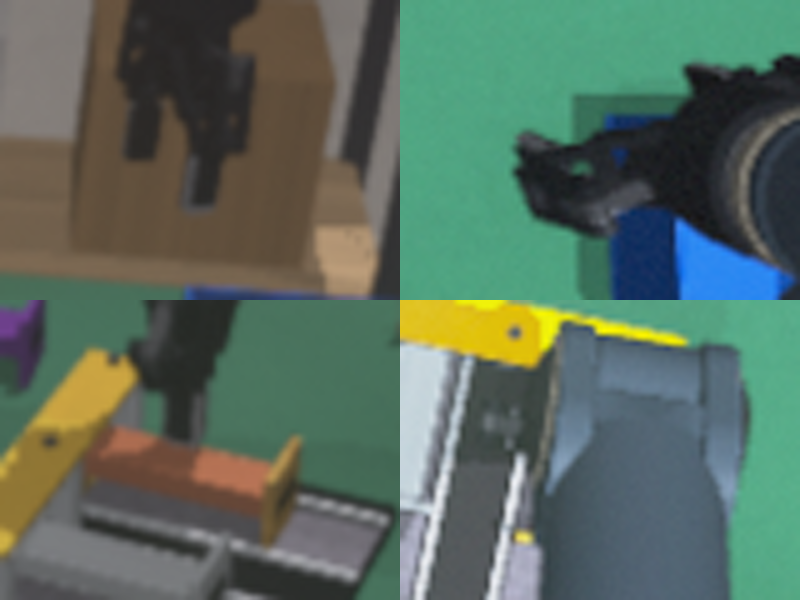

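Run:
```python
from plan import *
for a in((458,71),(470,81),(477,70)):
  for b in((544,323),(560,341),(578,309)):
    P,g=tri(a,b);print(a,b,P,round(float(g),1))
yw=.385;y=np.array([np.sin(yw),-np.cos(yw),0])
for k in(-50,50):print(proj("side",np.array([253.2,-625.1,206])+k*y),proj("top",np.array([253.2,-625.1,206])+k*y))
```

```text
(458, 71) (544, 323) [ 262.411 -558.098  289.027] 25.8
(458, 71) (560, 341) [ 239.629 -595.175  281.405] 68.2
(458, 71) (578, 309) [ 271.852 -665.036  247.189] 7.5
(470, 81) (544, 323) [ 237.264 -577.523  249.37 ] 8.4
(470, 81) (560, 341) [ 212.457 -618.95   238.211] 34.7
(470, 81) (578, 309) [ 245.669 -687.824  205.099] 45.4
(477, 70) (544, 323) [ 234.465 -559.027  291.085] 29.8
(477, 70) (560, 341) [ 210.112 -600.055  280.017] 11.2
(477, 70) (578, 309) [ 242.624 -662.693  252.477] 67.0
[467.356  94.056] [536.983 322.504]
[454.976  82.3  ] [572.177 307.785]
```

The fingertips triangulate to a midpoint of (255,-621,248), while the reported TCP was z=192. So the real tips stand well above the reported TCP. I'll open in place and measure the tips here.

Request:
servo_tool --increments '[[[1, 0, 0, 0, 0, 0, 0], [1, 0, 0, 0, 0, 0, 0], [1, 0, 0, 0, 0, 0, 0], [1, 0, 0, 0, 0, 0, 0], [1, 0, 0, 0, 0, 0, 0], [1, 0, 0, 0, 0, 0, 0], [1, 0, 0, 0, 0, 0, 0]]]'

```text
clock: 5.5
position: [523.4, -172.9, 19.5]
tool_rot: [0.0, 0.994, -0.106, 0.0]
wrist_force: [-0.6, 1.4, -0.5]
opening: 85.9
gripper_force: 0.0
```

Run:
```python
from plan import *
from rig import vision
o,p,C=cur();print(p,o['opening'])
for nm,P in(("g1",np.array([521.7,-175.1,0])),("now",np.array([p[0],p[1],0]))):
  for k in(-50,50):
    print(nm,k,[(z,proj("side",P+k*C[:,1]+[0,0,z]).round(1).tolist()) for z in (30,70,110,150)])
d=vision.capture("side")
cv2.imwrite("pics/g4.png",cv2.resize(d["color"][145:225,310:410,::-1],(750,600),interpolation=cv2.INTER_CUBIC))
```

```text
[ 523.422 -172.872   19.533] 85.8713223506519
g1 -50 [(30, [350.0, 210.2]), (70, [350.4, 198.2]), (110, [350.9, 185.7]), (150, [351.3, 172.8])]
g1 50 [(30, [362.7, 191.5]), (70, [363.3, 179.8]), (110, [363.9, 167.7]), (150, [364.5, 155.3])]
now -50 [(30, [349.2, 210.6]), (70, [349.6, 198.5]), (110, [350.1, 186.1]), (150, [350.5, 173.2])]
now 50 [(30, [362.0, 191.9]), (70, [362.5, 180.2]), (110, [363.1, 168.1]), (150, [363.8, 155.6])]
```

View pics/g4.png

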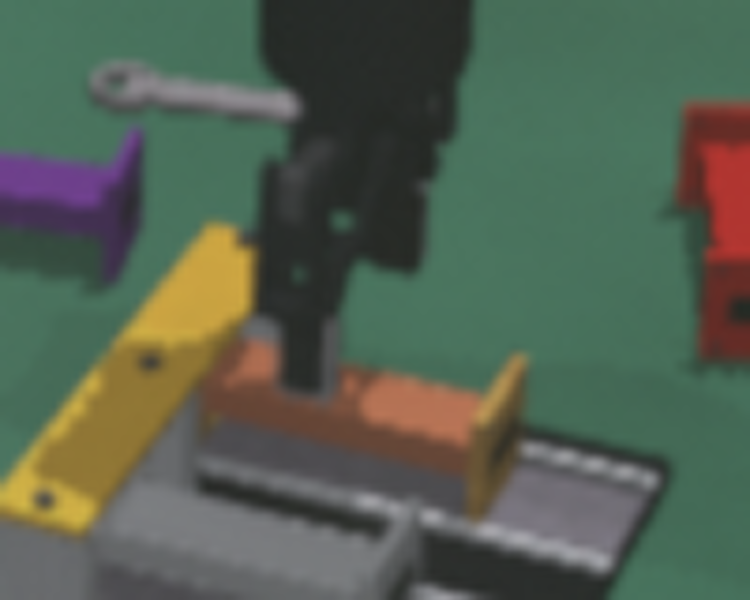

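The open tips are at side pixels (350.7,197.4) and (363.3,181), so z is about 71 with the reported TCP at 19.5. The real fingers therefore end about 38 mm short of the reported TCP. They straddle the tube correctly, so I'll go about 37 mm lower.

Request:
servo_tool --increments '[[[1, 0, 0, 0.12, 0, 0, 0], [1, 0, 0, 0.12, 0, 0, 0], [1, 0, 0, 0.12, 0, 0, 0], [1, 0, 0, 0.1, 0, 0, 0], [1, 0, 0, 0, 0, 0, 0]]]'

```text
clock: 6.05
position: [522.2, -172.5, -19.0]
tool_rot: [-0.0, 0.994, -0.106, -0.002]
wrist_force: [-0.3, 0.4, 0.7]
opening: 85.4
gripper_force: 0.0
```

Request:
servo_tool --increments '[[[0, 0, 0, 0, 0, 0, 0], [0, 0, 0, 0, 0, 0, 0], [0, 0, 0, 0, 0, 0, 0], [0, 0, 0, 0, 0, 0, 0], [0, 0, 0, 0, 0, 0, 0], [0, 0, 0, 0, 0, 0, 0], [0, 0, 0, 0, 0, 0, 0], [0, 0, 0, 0, 0, 0, 0]]]' --squeeze 70

```text
clock: 6.85
position: [524.0, -173.2, -16.6]
tool_rot: [0.0, 0.994, -0.106, 0.001]
wrist_force: [-0.2, -0.5, 5.4]
opening: 30.8
gripper_force: 70.2
```

Request:
servo_tool --increments '[[[0, -0.05, 0, 0, 0, 0, 0], [0, -0.05, 0, 0, 0, 0, 0], [0, -0.05, 0, 0, 0, 0, 0], [0, -0.05, 0, 0, 0, 0, 0], [0, -0.05, 0, 0, 0, 0, 0], [0, -0.05, 0, 0, 0, 0, 0], [0, -0.05, 0, 0, 0, 0, 0], [0, -0.05, 0, 0, 0, 0, 0], [0, -0.05, 0, 0, 0, 0, 0], [0, 0, 0, 0, 0, 0, 0]]]'

```text
clock: 7.85
position: [488.9, -165.4, -16.6]
tool_rot: [0.0, 0.994, -0.106, 0.001]
wrist_force: [3.0, -0.7, 6.6]
opening: 30.8
gripper_force: 70.5
```

Run:
```python
from plan import *
from rig import vision
o,p,C=cur();print(p,C,o['wrist_force'],o['gripper_force'])
d=vision.capture("top")["color"];hsv=cv2.cvtColor(d,cv2.COLOR_RGB2HSV)
m=cv2.inRange(hsv,(18,80,100),(32,255,255));m[:225]=0;m[260:]=0;m[:,:335]=0;m[:,390:]=0
ys,xs=np.nonzero(m);print(len(xs),xs.min(),xs.max(),onplane("top",(xs.mean(),ys.mean()),60))
```

```text
[ 488.862 -165.372  -16.571] [[ 0.978 -0.211  0.002]
 [-0.211 -0.978 -0.001]
 [ 0.002  0.    -1.   ]] [ 2.978 -0.667  6.647] 70.51492094993591
6 360 362 [ 436.997 -132.652   60.   ]
```

The flange corner shows the section centre at rack x≈-18, which is within the range. Now I'll lift straight up.

Request:
servo_tool --increments '[[[0, 0, 0, -0.1, 0, 0, 0], [0, 0, 0, -0.15, 0, 0, 0], [0, 0, 0, -0.2, 0, 0, 0], [0, 0, 0, -0.25, 0, 0, 0], [0, 0, 0, -0.25, 0, 0, 0], [0, 0, 0, -0.25, 0, 0, 0], [0, 0, 0, -0.25, 0, 0, 0], [0, 0, 0, -0.25, 0, 0, 0], [0, 0, 0, -0.2, 0, 0, 0], [0, 0, 0, -0.1, 0, 0, 0]]]'

```text
clock: 8.9
position: [487.4, -165.1, 143.9]
tool_rot: [0.0, 0.994, -0.106, -0.0]
wrist_force: [-0.0, -0.0, -2.8]
opening: 30.5
gripper_force: 69.6
```

```bash
cat > tgt.py <<'E'
from plan import *
y,t=.0566,.43
X=np.array([np.cos(y)*np.cos(t),np.sin(y)*np.cos(t),np.sin(t)]);Y=np.array([-np.sin(y),np.cos(y),0]);Z=np.cross(X,Y)
Rt=np.c_[X,-Y,-Z];F=np.array([677.65,196.67,244.0])-70*X
G=F-60*X;TCP=G-52.6*Z
E
python3 - <<'E'
from tgt import *
o,p,C=cur();print(p,o['wrist_force'],o['gripper_force'],"F",F,"G",G,"TCP",TCP)
go(TCP-80*X,Rt)
E
```

```text
[ 487.357 -165.108  143.856] [-0.028 -0.013 -2.757] 69.58788871765137 F [614.124 193.071 214.819] G [559.674 189.985 189.807] TCP [581.566 191.226 141.995]
turn deg [  3.323  24.504 -15.183] shares of 8 [ 0.415  3.063 -1.898]
shift shares(after turn) [ 0.288 -4.38   0.616] (before turn) [-0.665 -4.361  0.44 ]
```

Request:
servo_tool --increments '[[[0, -0.04, -0.25, 0, 0, 0, 0], [0, -0.06, -0.4, 0, 0, 0, 0], [0, -0.06, -0.45, 0, 0, 0, 0], [0, -0.07, -0.45, 0, 0, 0, 0], [0, -0.07, -0.45, 0, 0, 0, 0], [0, -0.07, -0.45, 0, 0, 0, 0], [0, -0.07, -0.45, 0, 0, 0, 0], [0, -0.07, -0.45, 0, 0, 0, 0], [0, -0.06, -0.45, 0, 0, 0, 0], [0, -0.06, -0.35, 0, 0, 0, 0]]]'

```text
clock: 9.9
position: [507.4, 171.8, 142.0]
tool_rot: [0.0, 0.994, -0.105, -0.001]
wrist_force: [0.5, 0.1, -2.9]
opening: 30.4
gripper_force: 69.7
```

Request:
servo_tool --increments '[[[0, -0.03, -0.16, 0, 0, 0, 0], [0, 0, 0, 0, 0.08, 0.6, -0.38], [0, 0, 0, 0, 0.08, 0.6, -0.38], [0, 0, 0, 0, 0.08, 0.6, -0.38], [0, 0, 0, 0, 0.08, 0.6, -0.38], [0, 0, 0, 0, 0.08, 0.6, -0.38], [0, 0, 0, 0, 0, 0, 0], [0, 0, 0, 0, 0, 0, 0]]]'

```text
clock: 10.7
position: [509.0, 181.9, 142.5]
tool_rot: [-0.005, 0.978, 0.027, 0.208]
wrist_force: [-0.0, 0.5, -3.0]
opening: 30.5
gripper_force: 70.0
```

Run:
```python
from tgt import *
o,p,C=cur();print(p,o['q'],o['gripper_force'])
go(TCP-25*X,Rt)
```

```text
[509.026 181.902 142.515] [-0.305  0.151 -0.263  2.206  0.54   0.476 -2.517] 69.98159408569336
turn deg [ 0.14   0.607 -0.059] shares of 8 [ 0.017  0.076 -0.007]
shift shares(after turn) [ 0.514 -0.065  0.386] (before turn) [ 0.518 -0.067  0.38 ]
```

Request:
servo_tool --increments '[[[0, 0.1, -0.013, 0.08, 0.017, 0.076, 0], [0, 0.1, -0.013, 0.08, 0, 0, 0], [0, 0.1, -0.013, 0.08, 0, 0, 0], [0, 0.1, -0.013, 0.08, 0, 0, 0], [0, 0.1, -0.013, 0.06, 0, 0, 0], [0, 0, 0, 0, 0, 0, 0], [0, 0, 0, 0, 0, 0, 0]]]'

```text
clock: 11.4
position: [558.0, 190.9, 131.4]
tool_rot: [-0.007, 0.976, 0.028, 0.214]
wrist_force: [-0.6, -0.3, -3.0]
opening: 30.8
gripper_force: 69.9
```

Run:
```python
from tgt import *
from rig import vision
o,p,C=cur();print(p,o['q'],o['gripper_force']);go(TCP-25*X,Rt)
D={n:vision.capture(n) for n in("side","top")}
for n in D:np.savez(f"pics/{n}1.npz",**D[n])
def crop(n,x,y,w,h,s):
    c=cv2.resize(D[n]["color"][y:y+h,x:x+w,::-1],None,fx=s,fy=s,interpolation=cv2.INTER_CUBIC)
    for i in range(0,w,10): cv2.line(c,(i*s,0),(i*s,8),(0,0,255),1);cv2.putText(c,str(x+i),(i*s+2,16),0,.35,(0,0,255))
    for j in range(10,h,10): cv2.line(c,(0,j*s),(8,j*s),(0,0,255),1);cv2.putText(c,str(y+j),(2,j*s+12),0,.35,(0,0,255))
    return c
# predicted positions
Gc=p-52.6*C[:,2]*1
for n in D:print(n,"end a pred",proj(n,Gc+60*C[:,0]),"end b",proj(n,Gc-60*C[:,0]),"lens",proj(n,F+70*X))
a=crop("side",225,165,100,85,5);b=crop("top",215,125,60,110,5)
o=np.zeros((570,800,3),np.uint8);o[:425,:500]=a;o[:550,500:800]=b;cv2.imwrite("pics/f1.png",o)
```

```text
[557.978 190.875 131.426] [-0.3    0.238 -0.238  2.13   0.582  0.453 -2.52 ] 69.94969725608826
turn deg [-0.074 -0.074  0.013] shares of 8 [-0.009 -0.009  0.002]
shift shares(after turn) [0.01  0.012 0.003] (before turn) [0.01  0.012 0.003]
side end a pred [299.408 227.621] end b [351.683 251.463] lens [256.632 207.963]
top end a pred [242.505 187.719] end b [247.82  228.558] lens [238.38  152.965]
```

View pics/f1.png

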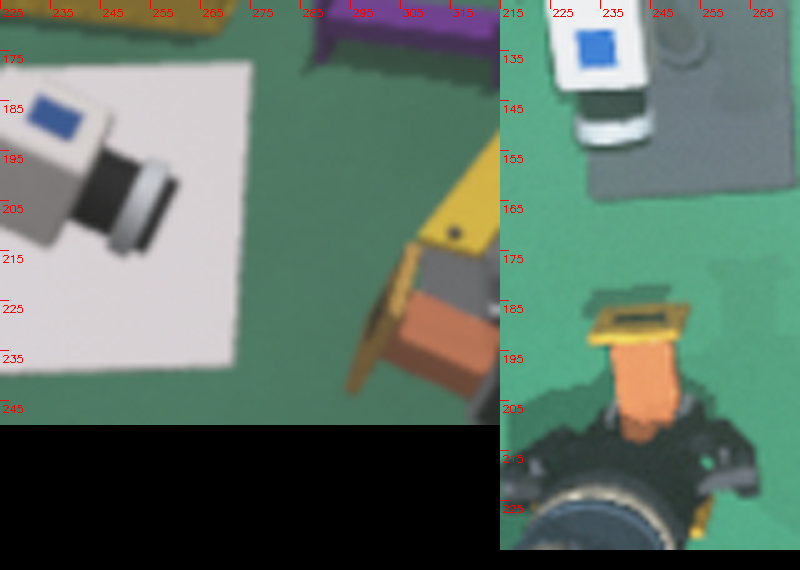

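The end face's bore is at top pixel (242.5,188.1) and side pixel (300.5,226.5), against predictions of (242.5,187.7) and (299.4,227.6). That agrees well. I'll check the lens collar centring and the bore numerically before moving in.

Run:
```python
from tgt import *
L=F+70*X
g=V["top"]["color"].astype(float).sum(2)
def halfx(r,lo,hi,c):
    row=np.interp(np.arange(lo,hi,.1),np.arange(640),g[r]);xs=np.arange(lo,hi,.1);pk=row[np.abs(xs-c)<5].max()
    bl,br=g[r,lo:lo+4].mean(),g[r,hi-4:hi].mean();
    l=xs[(xs<c)&(row>(pk+bl)/2)].min();rr=xs[(xs>c)&(row>(pk+br)/2)].max();return l,rr
for r in(148,149,150,151):
    l,rr=halfx(r,223,254,238);print(r,round(l,1),round(rr,1),"mid",(l+rr)/2)
print("pred axis in top",[proj("top",L+k*X).round(1).tolist() for k in(0,5,10,20)])
# collar rim points pred
for k in(6,13):
  print(k,[proj("top",L+k*X+21*(np.cos(a)*Y+np.sin(a)*Z)).round(1).tolist() for a in(0,np.pi/4,np.pi/2,3*np.pi/4,np.pi)])
D={n:dict(np.load(f"pics/{n}1.npz")) for n in("side","top")}
o,p,C=cur();Gc=p-52.6*C[:,2];Ea=Gc+60*C[:,0]
for n,r in(("top",(234,181,18,14)),("side",(292,215,16,24))):
    x,y0,w,h=r;im=D[n]["color"][y0:y0+h,x:x+w].astype(int).sum(2)
    print(n,im.min());q=proj(n,Ea)
    m=im<np.percentile(im,12 if n=="top" else 15);ys,xs=np.nonzero(m);print("dark",xs.mean()+x,ys.mean()+y0,"pred",q)
    if n=="side":
        print(im)
# pred flange corners
for n in D: print(n,"face corners",[proj(n,Ea+a*C[:,1]+b*C[:,2]).round(1).tolist() for a in(-24,24) for b in(-24,24)],"bore",[proj(n,Ea+a*C[:,1]+b*C[:,2]).round(1).tolist() for a in(-14,14) for b in(-6,6)])
```

```text
Traceback (most recent call last):
ValueError: zero-size array to reduction operation minimum which has no identity
```

Run:
```python
from tgt import *
L=F+70*X
g=V["top"]["color"][:,:,0].astype(int)
print(g[145:155,226:250])
print("pred axis in top",[proj("top",L+k*X).round(1).tolist() for k in(0,5,10,20)])
for k in(6,13):
  print(k,[proj("top",L+k*X+21*(np.cos(a)*Y+np.sin(a)*Z)).round(1).tolist() for a in(0,np.pi/4,np.pi/2,3*np.pi/4,np.pi)])
D={n:dict(np.load(f"pics/{n}1.npz")) for n in("side","top")}
o,p,C=cur();Gc=p-52.6*C[:,2];Ea=Gc+60*C[:,0]
for n,r in(("top",(232,182,22,12)),("side",(291,211,20,34))):
    x,y0,w,h=r;print(n,"\n",D[n]["color"][y0:y0+h,x:x+w,0])
for n in D: print(n,"face corners",[proj(n,Ea+a*C[:,1]+b*C[:,2]).round(1).tolist() for a in(-24,24) for b in(-24,24)],"bore",[proj(n,Ea+a*C[:,1]+b*C[:,2]).round(1).tolist() for a in(-14,14) for b in(-6,6)])
```

```text
[[ 81  76  78  77  68  61  59  61  63  64  63  65  64  64  61  61  57  58
   92 105 106 106 106 106]
 [ 86  88  88  80  69  63  61  64  65  65  65  64  65  64  62  60  58  59
  104 115 107 107 105 105]
 [ 88  88  88  82  82  72  63  63  62  65  64  66  63  64  63  59  67  76
  127 132 111 106 107 106]
 [ 89  87  88  88 114 104  76  69  66  70  68  70  71  73  88 111 130 138
  154 138 110 107 107 105]
 [ 89  88  86  98 136 149 137 132 135 136 145 151 151 137 158 186 200 192
  174 143 113 107 105 107]
 [ 88  89  85  92 137 182 199 207 211 215 223 227 227 211 213 217 208 194
  173 141 114 107 107 106]
 [ 88  87  88  84 136 178 200 211 217 221 225 224 225 222 219 215 207 181
  155 130 109 106 107 106]
 [ 89  87  88  80 121 169 186 207 218 222 225 223 218 210 199 188 181 137
   96 102 106 107 108 106]
 [ 88  88  88  81  81 120 139 174 196 200 206 184 162 136 113  93  72  64
   76  97 106 105 107 107]
 [ 88  87  88  87  78  74  69  67  68  68  68  67  66  71  71  75  82  86
   98 106 105 106 105 105]]
pred axis in top [[238.4, 153.0], [238.1, 151.1], [237.9, 149.2], [237.4, 145.5]]
6 [[230
[... 3785 characters left out ...]
 93  79  75  76  75  75  76  75  75  81  91
   94 102]
 [ 76  76  82  99 108 108 100  85  77  75  76  75  75  76  75  75  75  77
   80  88]
 [ 76  75  84 101 107 103  88  78  75  75  75  75  75  75  75  74  75  75
   75  77]
 [ 75  75  80  88  96  91  81  76  75  76  75  74  75  75  75  75  75  75
   75  75]
 [ 76  75  76  76  83  81  76  75  75  75  75  75  74  74  75  75  75  75
   75  75]]
side face corners [[302.1, 226.7], [292.9, 242.8], [306.3, 212.5], [297.3, 228.4]] bore [[299.5, 229.8], [297.2, 233.8], [302.0, 221.5], [299.7, 225.4]]
top face corners [[232.0, 191.4], [235.1, 185.5], [250.2, 190.3], [252.6, 184.4]] bore [[236.9, 188.9], [237.6, 187.5], [247.4, 188.3], [248.0, 186.8]]
```

Both the predicted guide pose and the lens agree with the pictures to about half a pixel. I'll move in the last 25 mm.

Request:
servo_tool --increments '[[[0, 0.06, 0.012, 0.003, -0.009, -0.009, 0], [0, 0.08, 0, 0, 0, 0, 0], [0, 0.08, 0, 0, 0, 0, 0], [0, 0.06, 0, 0, 0, 0, 0], [0, 0.04, 0, 0, 0, 0, 0], [0, 0, 0, 0, 0, 0, 0], [0, 0, 0, 0, 0, 0, 0], [0, 0, 0, 0, 0, 0, 0]]]'

```text
clock: 12.3
position: [581.0, 191.3, 142.0]
tool_rot: [-0.006, 0.977, 0.028, 0.213]
wrist_force: [1.0, 0.1, -2.4]
opening: 30.6
gripper_force: 69.9
```

Run:
```python
from tgt import *
from rig import vision
o,p,C=cur();print(p,o['q'],o['gripper_force'],o['wrist_force'],o['joint_vel']);go(TCP,Rt)
Gc=p-52.6*C[:,2];Ea=Gc+60*C[:,0];L=F+70*X
D={n:vision.capture(n) for n in("side","top")}
def crop(n,x,y,w,h,s):
    c=cv2.resize(D[n]["color"][y:y+h,x:x+w,::-1],None,fx=s,fy=s,interpolation=cv2.INTER_CUBIC)
    def dot(P,col): q=(proj(n,P)+.5-[x,y])*s;cv2.circle(c,tuple(int(v) for v in q),2,col,-1)
    for a in(-24,24):
        for b in(-24,24):dot(Ea+a*C[:,1]+b*C[:,2],(255,0,255));dot(Ea-120*C[:,0]+a*C[:,1]+b*C[:,2],(255,255,0))
    for k in range(0,71,10):dot(L-k*X,(0,0,255))
    for k in range(8):dot(L+17*(np.cos(k*np.pi/4)*Y+np.sin(k*np.pi/4)*Z),(0,255,255))
    return c
a=crop("side",215,165,150,115,3);b=crop("top",215,125,60,110,5)
o=np.zeros((550,760,3),np.uint8);o[:345,:450]=a;o[:550,455:755]=b;cv2.imwrite("pics/f2.png",o)
```

```text
[580.996 191.259 141.958] [-0.269  0.256 -0.251  2.074  0.543  0.484 -2.455] 69.94945049285889 [ 1.     0.096 -2.423] [-0.002  0.     0.     0.    -0.001 -0.002 -0.   ]
turn deg [-0.01  -0.01   0.037] shares of 8 [-0.001 -0.001  0.005]
shift shares(after turn) [0.007 0.001 0.003] (before turn) [0.007 0.001 0.003]
```

View pics/f2.png

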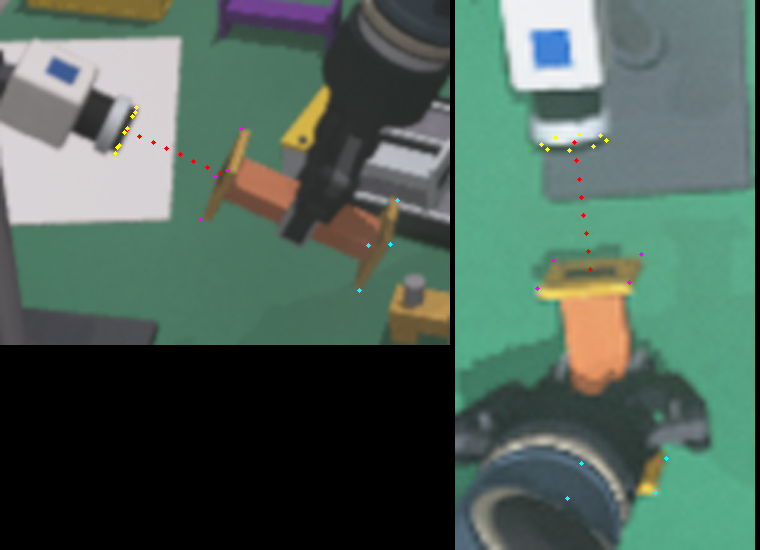

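The overlay shows the end face's predicted corners landing on the flange at about side (218,172) and top (590,270). The line of sight from the lens ends on the bore, and the far flange also matches. I'll make a tiny trim, settle and hand in.

Request:
servo_tool --increments '[[[0, 0.01, 0, 0.003, 0, 0, 0], [0, 0, 0, 0, 0, 0, 0], [0, 0, 0, 0, 0, 0, 0], [0, 0, 0, 0, 0, 0, 0], [0, 0, 0, 0, 0, 0, 0], [0, 0, 0, 0, 0, 0, 0]]]'

```text
clock: 13.0
position: [582.2, 191.3, 142.3]
tool_rot: [-0.006, 0.977, 0.028, 0.214]
wrist_force: [0.6, 0.5, -2.7]
opening: 30.7
gripper_force: 69.9
```

```bash
python3 -c "
from tgt import *
go(TCP,Rt);print(manip.close_job())"
```

```text
turn deg [-0.015 -0.039  0.02 ] shares of 8 [-0.002 -0.005  0.003]
shift shares(after turn) [-0.009  0.001  0.   ] (before turn) [-0.009  0.001  0.   ]
the job is handed in; nothing more can be done
None
```

I drew the copper section out along its channel and lifted it clear, and it was handed in at 13 s gripped with its +x end facing the lens at about 70 mm, within 1–2 mm by the camera images; the verdict was not shown.

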